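# Swing the bench magnifier over the larger rock casting

## Task

I want to inspect the larger of the two speckled plaster rock castings. Swing the bench magnifier round on its stiff pivot until its lens is centred above that casting, let go so that it stays there, and leave both castings lying where they are.

Things in the scene. Friction and masses are not known exactly. Their poses are not given: they have to be found in the camera images.
- magnifier: foot (grey, round, 130 mm) and post of the bench magnifier, fixed. Origin: on the table, on the axis of the post and of the arm's pivot. The level arm swings there about the vertical, 1.3 rad either side of this body's -x; friction-stiff (0.5 N m), no spring: it stays where left. Pivot cap 30 mm wide, top 186 mm above the table; a clamp knob stands out 42 mm opposite the lens.
- lens_centre (a point): centre of the round lens at the arm's end, 250 mm from the pivot axis, 160 mm above the table; black rim 104 mm wide, 16 mm high. The arm is a straight bar 14 mm wide, 12 mm high, at the same height. On it, on the line from pivot to lens, 160 mm from the pivot axis, stands a red upright round grip 20 to 22 mm thick, 172 to 218 mm above the table.
- rock_cast1: the larger plaster rock casting, black-and-white speckled, 54 x 80 x 36 mm, loose on the table near the circle the lens swings along. Origin: centre of its underside; z up.
- rock_cast2: the smaller speckled casting, 47 x 56 x 29 mm, loose near the same circle; to be left alone. Origin: centre of its underside; z up. (A brown sanding block, 56 x 101 x 26 mm, lies near the circle too.)

How it is judged:
At the end, for the whole second after the job is handed in: the centre of the lens is within 30 mm, measured level, of the middle of the larger casting, and stays so with the arm let go; neither casting has been moved more than 15 mm (horizontal distance between lens_centre and rock_cast1 below 0.03 m); the robot touches nothing.
It fails at once if the larger casting is moved more than 15 mm (distance of rock_cast1 from where it was at the start of the episode above 0.015 m).
It fails at once if the smaller casting is moved more than 15 mm (distance of rock_cast2 from where it was at the start of the episode above 0.015 m).
It also fails if it takes over 32 s, if anything falls off the work surface, if the arm or the gripper's body presses on something with over 40 N, if the wrist force passes 120 N, or if a joint passes its speed limit or range.

## Robot

A 6-joint arm with a two-finger parallel gripper is mounted at the origin on a cart in front of the work surface, level with it; the furniture and walls round the work are solid. World frame = base frame: x ahead of the robot, y to its left, z up, the work surface at z = 0. Lengths are in m, angles in rad, forces in N, time in s.
With the tool pointing down it reaches from about 0.35 to 0.775 m from the base axis. Payload 7.3 kg.
Tool frame: the origin (TCP) lies at the very end of the fingers, on their centre line; the grasp point (between the pads) lies 19 mm behind it; z points along the fingers, y is the line along which they close (so a half turn about z gives the same grasp; the last joint's range is limited). The gripper opens to 92 mm and grips with 3 to 60 N. Pads are 19 mm wide; open, the fingers measure 130 mm over their backs; the gripper's body (75 mm by 190 mm) begins 47 mm behind the grasp point.
Start: joints at [-1.476, 0.342, 1.524, -0, 1.275, -0.146], TCP at [0.125, -0.51, 0.227] pointing down, gripper open.
Joint ranges: [-2.53, 2.53], [-0.77, 2.02], [0.04, 2.7], [-1, 4.14], [0.28, 2.66], [-3.11, 3.11]. Speed limits (rad/s): [2.57, 2.57, 3.14, 3.14, 3.14, 3.14].

## Interface

Orientations are given as [roll, pitch, yaw] about the fixed x, y, z axes, in that order (R = Rz(yaw) Ry(pitch) Rx(roll)).
In Python, from cell import robot, read_camera, get_calibration gives the robot as it stands. The module is installed in compiled form; this text tells all that it offers.
- The arm moves only by the tool send_rows, never from a script. Its argument "plan" is a list of rows, each a list of 2 entries, a list of its own where there are three numbers: the shift along the tool's x, y, z as a fraction of full scale, then the turn, a rotation vector about the tool's x, y, z as a fraction of full scale. A call has exactly 10 rows; each row shifts and turns the commanded pose from where the row before left it, along the tool's axes as they then stand; what a row does not reach is not made up. Full scale, the value 1, is 0.025 m for a shift and 90 degrees for a turn. A row lasts 1/8 s, in which the tool goes at most 62.5 mm and 10.7 degrees, less where a joint would pass 70% of its speed; a pose out of reach is approached as far as the arm can. A call with a number of a shift or a turn outside -1 to 1 is refused whole. A call with a gripper value outside its range is refused whole. "gripper" is the opening, from -1 (shut) to 1 (fully open), so that 0 is half open, set as the call begins (left out, the last holds). The fingers move at their own pace and stop on an object; "force" is the grip in N (left out, the last holds). Time passes only in rows, so rows that do not move let the fingers close, or fill a call up. It gives the time, the measured TCP pose, the force, the opening and the grip force at its end, in the units of the state.
- robot.observe(): the state, without advancing time (a new reading comes with each control period).
- read_camera(name): name is "scene" or "top"; returns (picture, depth): 420x560x3 uint8, blue, green, red; 420x560 float32, m along the optical axis (not along the pixel's ray), 0 where there is no reading.
- get_calibration(name): a dict with "intrinsics" (3x3 intrinsics, pixels), "rvec" (rotation vector, rad) and "tvec" (3), from world to camera coordinates, as OpenCV has them. Camera axes: x right, y down, z forward; pixel columns grow to the right and rows downward; lengths in m; the calibration is good to about 2 mm. A picture is of the moment at which its call begins. get_calibration takes no time and is no camera call.
- robot.hand_in(): hands the job in; it is judged then, once.
The state is a dict: "time": time; "qpos": joint angles; "qvel": joint speeds; "joint_efforts": joint torques, N m; "tool_pos": TCP position; "tool_rot": TCP orientation; "contact_force": force on the tool from outside, world axes, zero at the start; "torque": the same for the moment, N m; "opening": finger opening in m; "grip_force": force on a finger pad.
Only numpy, scipy, OpenCV 4.12 (cv2) and the standard library are available. Lean on these libraries where they do the work, as an engineer would, in place of code of your own. Each camera call takes 0.05 s, during which the arm holds its last target. There are 200 camera calls.

## Working session

There is one attempt and no reset: what is moved stays moved. The work goes in short steps, Python scripts to look and compute and a tool call to move; the robot and the scene stay as the last step left them, time stands still between calls to the robot, and variables do not carry over. Pictures are saved under pics/ and viewed, at most 10 in all, crops included, and the job is handed in when it is done.

Besides the shell and the picture viewer there is one more tool, called after ">>>" as name([rows], argument=value, ...), one row to a line, values as JSON. send_rows: Moves the arm, as the interface text tells. Shift numbers are shares of 0.025 m and turn numbers shares of 90 degrees, none past 1 either way. Its arguments: {"type":"object","properties":{"plan":{"type":"array"},"gripper":{"type":"number"},"force":{"type":"number"}},"required":["plan"]}

```bash
mkdir -p pics; cat > h.py <<'E'
import numpy as np,cv2
from cell import robot,read_camera,get_calibration
def cloud(n,d):
    c=get_calibration(n);K=np.array(c["intrinsics"]);R=cv2.Rodrigues(np.array(c["rvec"],float))[0];t=np.array(c["tvec"],float).ravel()
    v,u=np.mgrid[:d.shape[0],:d.shape[1]]
    P=np.stack([(u-K[0,2])/K[0,0]*d,(v-K[1,2])/K[1,1]*d,d],-1)
    W=(P-t)@R; W[d==0]=np.nan
    return W
E
python3 - <<'E'
from h import *
for n in("scene","top"):
    p,d=read_camera(n);cv2.imwrite(f"pics/{n}0.png",p);np.savez(f"/tmp/{n}0.npz",p=p,d=d)
    c=get_calibration(n);print(n,c)
print(robot.observe())
E
```

```text
scene {'intrinsics': array([[507.54346885,   0.        , 269.02553885],
       [  0.        , 507.54346885, 203.39716227],
       [  0.        ,   0.        ,   1.        ]]), 'rvec': array([ 0.69140731, -2.76018503,  0.90938258]), 'tvec': array([0.52547384, 0.16911714, 1.03533602])}
top {'intrinsics': array([[448.30395074,   0.        , 282.22089069],
       [  0.        , 448.30395074, 204.16638103],
       [  0.        ,   0.        ,   1.        ]]), 'rvec': array([ 2.13877369, -2.11075321,  0.14866962]), 'tvec': array([0.12429223, 0.54268851, 0.96799152])}
{'time': 0.1, 'qpos': array([-1.47601826e+00,  3.42696784e-01,  1.52491220e+00,  7.05951849e-06,
        1.27545089e+00, -1.46010892e-01]), 'qvel': array([ 0.00204929, -0.00195166, -0.00263642, -0.00015665,  0.00080801,
        0.0002588 ]), 'joint_efforts': array([ 1.18632732e-03, -4.32006419e+01, -2.44693583e+01,  7.18870433e-02,
        5.26256638e-02, -5.29671445e-05]), 'tool_pos': array([ 0.1251785 , -0.50947236,  0.22609502]), 'tool_rot': array([-3.14014202e+00, -2.20149603e-04,  2.40786738e-01]), 'contact_force': array([-0.51292665, -0.46612076,  0.77122274]), 'torque': array([0.00505485, 0.01710398, 0.01837221]), 'grip_force': 0.0, 'opening': 0.09193190460814726}
```

View pics/top0.png

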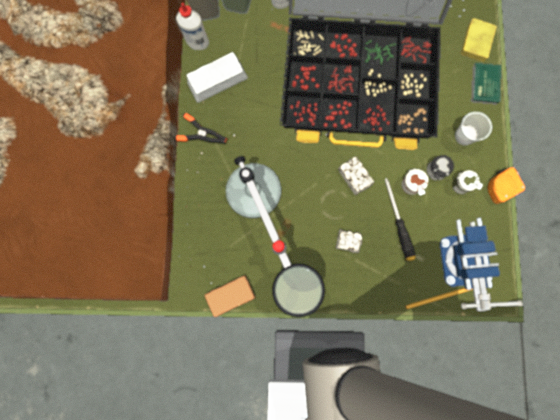

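View pics/scene0.png

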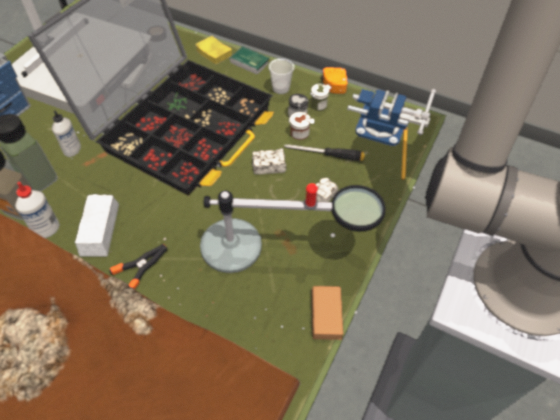

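The top view shows the pivot at about (247,174), the red grip at (279,246), the lens at (298,290), the larger casting at (356,175) and the smaller at (349,241). Next I measure these.

```bash
python3 - <<'E'
from h import *
for n in("top","scene"):
    z=np.load(f"/tmp/{n}0.npz");p,d=z["p"].astype(int),z["d"];W=cloud(n,d);b,g,r=p[...,0],p[...,1],p[...,2]
    h=W[...,2]
    m=(r>150)&(g<70)&(b<80)&(h>.15)&(h<.24); q=W[m];print(n,"grip",m.sum(),np.median(q,0),np.ptp(q,0))
    # castings: height band
    for nm,(u0,u1,v0,v1) in ({"big":(330,385,148,205),"small":(330,370,222,262)} if n=="top" else {"big":(245,295,142,182)}).items():
        m=np.zeros(h.shape,bool);m[v0:v1,u0:u1]=1;m&=(h>.012)&(h<.06)
        k,l,s,_=cv2.connectedComponentsWithStats(m.astype(np.uint8));i=1+np.argmax(s[1:,4]);q=W[l==i]
        print(nm,len(q),cv2.minAreaRect(q[:,:2].astype(np.float32)),q[:,2].max())
    if n=="top":
        m=(h>.14)&(h<.175)&(W[...,0]<.6);m[:,:190]=0;m[:150]=0;m[320:]=0
        q=W[m];
        print("arm/lens",m.sum(),q.min(0),q.max(0))
        m=np.zeros(h.shape,bool);m[160:185,235:262]=1;m&=(h>.178)&(h<.195);print("cap",m.sum(),np.median(W[m],0),np.ptp(W[m],0))
        e=(r<60)&(g<60)&(b<60)&(h>.14)&(h<.18);e[:255]=0
        q=W[e];(c,rad)=cv2.minEnclosingCircle(q[:,:2].astype(np.float32));print("rim",e.sum(),c,rad)
E
```

```text
top grip 35 [0.43453326 0.13175762 0.21573483] [0.53697727 0.23104342 0.06937179]
big 691 ((0.6155142188072205, -0.037946127355098724), (0.0779833123087883, 0.04966333508491516), 32.670623779296875) 0.038824826572235564
small 401 ((0.4609106779098511, -0.02372586727142334), (0.0529971644282341, 0.044061675667762756), 79.07330322265625) 0.0323169658493196
arm/lens 2877 [0.30284084 0.04307944 0.14960729] [0.59993274 0.21355718 0.17390194]
cap 144 [0.57830691 0.20064545 0.18056653] [0.02896247 0.02799341 0.01212318]
rim 120 (0.35457220673561096, 0.09447313845157623) 0.05084076523780823
scene grip 142 [0.43286184 0.14133734 0.21039045] [0.53446667 0.22758448 0.06951776]
big 615 ((0.6163142323493958, -0.03695048391819), (0.07604442536830902, 0.053124893456697464), 34.826507568359375) 0.03779924201200679
```

```bash
python3 - <<'E'
from h import *
z=np.load("/tmp/top0.npz");W=cloud("top",z["d"]);x,y,h=np.moveaxis(W,-1,0)
for y0 in np.arange(-.4,.35,.1):
    m=(x>.28)&(x<.72)&(y>y0)&(y<y0+.1);print(round(y0,2),np.nanmax(h[m]))
E
```

```text
-0.4 0.11720189758490851
-0.3 0.09815887300883991
-0.2 0.05768048268718244
-0.1 0.047584420303039304
-0.0 0.17293506397936947
0.1 0.22037975106878474
0.2 0.190157624283628
0.3 0.06274430915777679
```

>>> send_rows([
  [[1, -0.8, -0.16], [0, 0, 0]],
  [[1, -0.8, -0.16], [0, 0, 0]],
  [[1, -0.8, -0.16], [0, 0, 0]],
  [[1, -0.8, -0.16], [0, 0, 0]],
  [[1, -0.8, -0.16], [0, 0, 0]],
  [[1, -0.8, -0.16], [0, 0, 0]],
  [[1, -0.8, -0.16], [0, 0, 0]],
  [[1, -0.8, -0.16], [0, 0, 0]],
  [[1, -0.8, -0.16], [0, 0, 0]],
  [[1, -0.8, -0.16], [0, 0, 0]],
], gripper=1)

```text
time: 1.35
tool_pos: [0.3207, -0.255, 0.2666]
tool_rot: [-3.141, 0.0, 0.241]
contact_force: [-0.2, -0.6, 0.0]
opening: 0.0919
grip_force: 0.0
```

>>> send_rows([
  [[0.45, -0.775, 0], [0, 0, 0]],
  [[0.45, -0.775, 0], [0, 0, 0]],
  [[0.45, -0.775, 0], [0, 0, 0]],
  [[0.45, -0.775, 0], [0, 0, 0]],
  [[0.45, -0.775, 0], [0, 0, 0]],
  [[0.45, -0.775, 0], [0, 0, 0]],
  [[0.45, -0.775, 0], [0, 0, 0]],
  [[0.45, -0.775, 0], [0, 0, 0]],
  [[0.45, -0.775, 0], [0, 0, 0]],
  [[0.45, -0.775, 0], [0, 0, 0]],
])

```text
time: 2.6
tool_pos: [0.3833, -0.0402, 0.2665]
tool_rot: [-3.141, 0.001, 0.241]
contact_force: [0.8, 0.2, -0.3]
opening: 0.0917
grip_force: 0.0
```

>>> send_rows([
  [[0.45, -0.775, 0], [0, 0, 0]],
  [[0.45, -0.775, 0], [0, 0, 0]],
  [[0.45, -0.775, 0], [0, 0, 0]],
  [[0.45, -0.775, 0], [0, 0, 0]],
  [[0.45, -0.775, 0], [0, 0, 0]],
  [[0.45, -0.775, 0], [0, 0, 0]],
  [[0.45, -0.775, 0], [0, 0, 0]],
  [[0.45, -0.775, 0], [0, 0, 0]],
  [[0, 0, 0], [0, 0, -0.065]],
  [[0, 0, 0], [0, 0, -0.065]],
])

```text
time: 3.85
tool_pos: [0.4335, 0.1313, 0.2662]
tool_rot: [-3.141, 0.001, 0.449]
contact_force: [-0.2, -0.3, -0.2]
opening: 0.0917
grip_force: 0.0
```

```bash
python3 - <<'E'
from h import *
p,d=read_camera("scene");cv2.imwrite("pics/s1.png",p)
print(robot.observe()["tool_pos"],robot.observe()["tool_rot"])
W=cloud("scene",d);b,g,r=[p[...,i].astype(int) for i in range(3)]
m=(r>120)&(g<70)&(b<80)&(W[...,2]>.15)&(W[...,2]<.23)&(abs(W[...,0]-.435)<.06)&(abs(W[...,1]-.13)<.06);q=W[m];print(m.sum(),np.median(q,0),q.min(0),q.max(0))
E
```

```text
[0.43350023 0.13116338 0.26625735] [-3.14131421e+00  1.08831616e-03  4.52903449e-01]
144 [0.43457538 0.14199583 0.1937509 ] [0.42601612 0.13528961 0.17029621] [0.44551818 0.14525837 0.2190468 ]
```

View pics/s1.png

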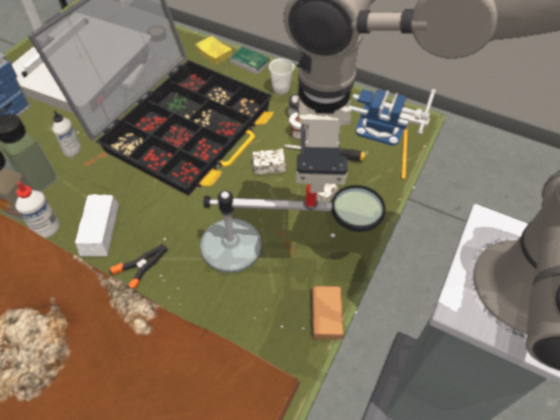

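The gripper hangs right above the red grip at (312,195), and both views agree on its position. I'll descend, then close lightly.

>>> send_rows([
  [[0.04, 0, 0.42], [0, 0, 0]],
  [[0, 0, 0.42], [0, 0, 0]],
  [[0, 0, 0.42], [0, 0, 0]],
  [[0, 0, 0.42], [0, 0, 0]],
  [[0, 0, 0.42], [0, 0, 0]],
  [[0, 0, 0.42], [0, 0, 0]],
  [[0, 0, 0.42], [0, 0, 0]],
  [[0, 0, 0.42], [0, 0, 0]],
  [[0, 0, 0], [0, 0, 0]],
  [[0, 0, 0], [0, 0, 0]],
])

```text
time: 5.15
tool_pos: [0.4349, 0.1314, 0.1829]
tool_rot: [3.141, -0.0, 0.445]
contact_force: [0.1, -0.8, 0.0]
opening: 0.0917
grip_force: 0.0
```

>>> send_rows([
  [[0, 0, 0], [0, 0, 0]],
  [[0, 0, 0], [0, 0, 0]],
  [[0, 0, 0], [0, 0, 0]],
  [[0, 0, 0], [0, 0, 0]],
  [[0, 0, 0], [0, 0, 0]],
  [[0, 0, 0], [0, 0, 0]],
  [[0, 0, 0], [0, 0, 0]],
  [[0, 0, 0], [0, 0, 0]],
  [[0, 0, 0], [0, 0, 0]],
  [[0, 0, 0], [0, 0, 0]],
], gripper=-1, force=10)

```text
time: 6.4
tool_pos: [0.4345, 0.1316, 0.1826]
tool_rot: [-3.141, 0.0, 0.445]
contact_force: [-1.2, 2.8, 0.3]
opening: 0.0205
grip_force: 10.0
```

>>> send_rows([
  [[0.006, 0.274, 0], [0, 0, -0.0273]],
  [[0.006, 0.274, 0], [0, 0, -0.0273]],
  [[0.006, 0.274, 0], [0, 0, -0.0273]],
  [[0.006, 0.274, 0], [0, 0, -0.0273]],
  [[0.006, 0.274, 0], [0, 0, -0.0273]],
  [[0.006, 0.274, 0], [0, 0, -0.0273]],
  [[0.006, 0.274, 0], [0, 0, -0.0273]],
  [[0.006, 0.274, 0], [0, 0, -0.0273]],
  [[0.006, 0.274, 0], [0, 0, -0.0273]],
  [[0.006, 0.274, 0], [0, 0, -0.0273]],
])

```text
time: 7.65
tool_pos: [0.4765, 0.0779, 0.1826]
tool_rot: [-3.141, -0.0, 0.875]
contact_force: [-0.1, 4.2, 0.3]
opening: 0.0207
grip_force: 10.0
```

```bash
python3 - <<'E'
from h import *
s=robot.observe();e=s["tool_pos"][:2]-[.578,.2006]
print(s["tool_pos"],s["tool_rot"],s["contact_force"],s["opening"],np.linalg.norm(e),np.degrees(np.arctan2(e[1],e[0])))
E
```

```text
[0.47652018 0.07790414 0.18264095] [-3.14113949e+00 -4.86490672e-04  8.75129181e-01] [-0.07506645  4.24143622  0.26359003] 0.02068498277996278 0.15922446088779263 -129.5936177202044
```

Moving smoothly with low force; I'll continue the arc.

>>> send_rows([
  [[0.006, 0.274, 0], [0, 0, -0.0273]],
  [[0.006, 0.274, 0], [0, 0, -0.0273]],
  [[0.006, 0.274, 0], [0, 0, -0.0273]],
  [[0.006, 0.274, 0], [0, 0, -0.0273]],
  [[0.006, 0.274, 0], [0, 0, -0.0273]],
  [[0.006, 0.274, 0], [0, 0, -0.0273]],
  [[0.006, 0.274, 0], [0, 0, -0.0273]],
  [[0.006, 0.274, 0], [0, 0, -0.0273]],
  [[0.006, 0.274, 0], [0, 0, -0.0273]],
  [[0.006, 0.274, 0], [0, 0, -0.0273]],
])

```text
time: 8.9
tool_pos: [0.5365, 0.0463, 0.1826]
tool_rot: [-3.141, -0.0, 1.304]
contact_force: [-2.1, 4.0, 0.2]
opening: 0.0207
grip_force: 10.0
```

>>> send_rows([
  [[0.006, 0.274, 0], [0, 0, -0.0273]],
  [[0.006, 0.274, 0], [0, 0, -0.0273]],
  [[0.006, 0.274, 0], [0, 0, -0.0273]],
  [[0.006, 0.274, 0], [0, 0, -0.0273]],
  [[0.006, 0.274, 0], [0, 0, -0.0273]],
  [[0.006, 0.274, 0], [0, 0, -0.0273]],
  [[0.006, 0.274, 0], [0, 0, -0.0273]],
  [[0.006, 0.274, 0], [0, 0, -0.0273]],
  [[0.006, 0.274, 0], [0, 0, -0.0273]],
  [[0.006, 0.274, 0], [0, 0, -0.0273]],
])

```text
time: 10.15
tool_pos: [0.6044, 0.0419, 0.1826]
tool_rot: [-3.14, 0.001, 1.732]
contact_force: [-2.1, -0.3, 2.3]
opening: 0.0204
grip_force: 10.0
```

```bash
python3 - <<'E'
from h import *
p,d=read_camera("scene");cv2.imwrite("pics/s2.png",p)
s=robot.observe();e=s["tool_pos"][:2]-[.578,.2006];e2=np.array([.616,-.0375])-[.578,.2006]
print(s["tool_pos"],s["tool_rot"],s["contact_force"],s["opening"],np.linalg.norm(e),np.degrees(np.arctan2(e[1],e[0])),np.degrees(np.arctan2(e2[1],e2[0])))
E
```

```text
[0.60520036 0.04198713 0.18264628] [-3.14145072e+00  9.67432252e-04  1.73416231e+00] [-0.17097572  0.0906856   2.04651695] 0.02055993257910707 0.16092824998690056 -80.26905759942389 -80.93224906226334
```

View pics/s2.png

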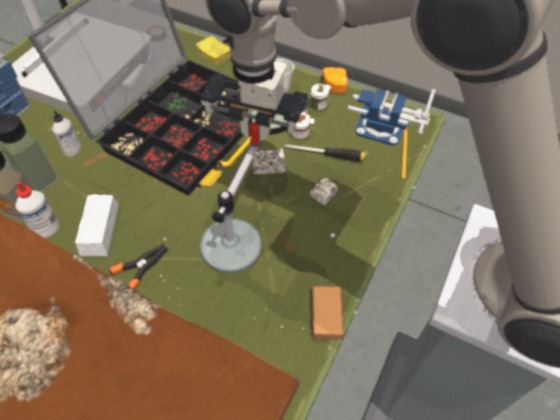

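The arm now points at the larger casting, which is at (268,160), and the smaller at (323,190) hasn't moved. I'll release and lift.

>>> send_rows([
  [[0, 0, 0], [0, 0, 0]],
  [[0, 0, 0], [0, 0, 0]],
  [[0, 0, 0], [0, 0, 0]],
  [[0, 0, 0], [0, 0, 0]],
  [[0, 0, 0], [0, 0, 0]],
  [[0, 0, 0], [0, 0, 0]],
  [[0, 0, 0], [0, 0, 0]],
  [[0, 0, 0], [0, 0, 0]],
  [[0, 0, 0], [0, 0, 0]],
  [[0, 0, 0], [0, 0, 0]],
], gripper=0.6)

```text
time: 11.45
tool_pos: [0.6045, 0.0425, 0.1827]
tool_rot: [-3.142, 0.0, 1.731]
contact_force: [0.6, -0.4, -0.1]
opening: 0.0738
grip_force: 0.0
```

>>> send_rows([
  [[0, 0, -0.4], [0, 0, 0]],
  [[0, 0, -0.4], [0, 0, 0]],
  [[0, 0, -0.4], [0, 0, 0]],
  [[0, 0, -0.4], [0, 0, 0]],
  [[0, 0, -0.4], [0, 0, 0]],
  [[0, 0, -0.4], [0, 0, 0]],
  [[0, 0, -0.4], [0, 0, 0]],
  [[0, 0, -0.4], [0, 0, 0]],
  [[0, 0, -0.4], [0, 0, 0]],
  [[0, 0, -0.4], [0, 0, 0]],
])

```text
time: 12.7
tool_pos: [0.6045, 0.0425, 0.2833]
tool_rot: [-3.142, 0.0, 1.731]
contact_force: [-0.3, -0.2, 0.1]
opening: 0.0736
grip_force: 0.0
```

>>> send_rows([
  [[0, -1, 0], [0, 0, 0]],
  [[0, -1, 0], [0, 0, 0]],
  [[0, -1, 0], [0, 0, 0]],
  [[0, -1, 0], [0, 0, 0]],
  [[0, -1, 0], [0, 0, 0]],
  [[0, -1, 0], [0, 0, 0]],
  [[0, -1, 0], [0, 0, 0]],
  [[0, 0, 0], [0, 0, 0]],
  [[0, 0, 0], [0, 0, 0]],
  [[0, 0, 0], [0, 0, 0]],
])

```text
time: 13.95
tool_pos: [0.4325, 0.0146, 0.2827]
tool_rot: [3.141, 0.0, 1.732]
contact_force: [-0.1, 0.1, 1.2]
opening: 0.0735
grip_force: 0.0
```

```bash
python3 - <<'E'
from h import *
for n in("scene","top"):
    p,d=read_camera(n);cv2.imwrite(f"pics/{n}3.png",p);W=cloud(n,d);h=W[...,2]
    b,g,r=[p[...,i].astype(int) for i in range(3)]
    m=(r>130)&(g<70)&(b<80)&(h>.165)&(h<.23)&(abs(W[...,0]-.6)<.05)&(abs(W[...,1]-.04)<.05);print(n,"grip",m.sum(),np.median(W[m],0))
    e=(h>.14)&(h<.178)&(W[...,0]>.53)&(W[...,0]<.7)&(W[...,1]<.005)&(W[...,1]>-.13)
    print("rim",e.sum(),cv2.minEnclosingCircle(W[e][:,:2].astype(np.float32)) if e.any() else 0)
print(robot.observe()["tool_pos"])
E
```

```text
scene grip 156 [0.60095555 0.05194191 0.20217696]
rim 1283 ((0.617112934589386, -0.043891120702028275), 0.052349016070365906)
top grip 57 [0.59572335 0.04696357 0.21395405]
rim 1802 ((0.6157590746879578, -0.045034412294626236), 0.051610302180051804)
[0.43228156 0.01458899 0.28250822]
```

View pics/scene3.png

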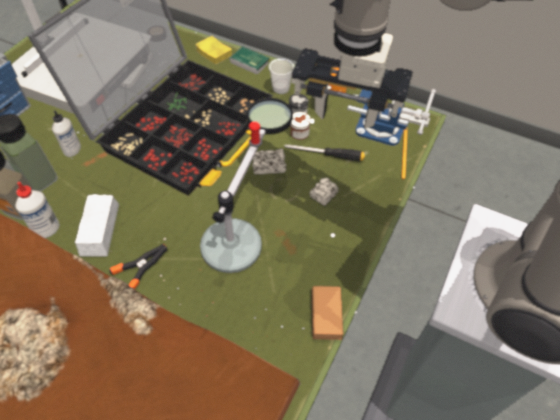

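The released lens (rim at (270,115)) measures about (0.616, -0.044), roughly 7 mm from the casting's middle. The gripper is clear and the castings haven't been disturbed, so I'll hand in.

```bash
python3 -c "
from cell import robot
print(robot.hand_in())"
```

```text
the job is handed in; nothing more can be done
None
```

The job is handed in: the magnifier lens rests about 7 mm (by camera) from the middle of the larger casting, the gripper has let go and is clear, and both castings look unmoved; no verdict was returned.

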